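# Unlock the cup tray and set out the tall cup

### The arm

A 6-joint arm with a two-finger parallel gripper is mounted at the origin on the work surface. World frame = base frame: x ahead of the robot, y to its left, z up, the work surface at z = 0. Lengths are in mm, angles in degrees, forces in N, time in s.
With the tool pointing down it reaches from about 300 to 850 mm from the base axis. Payload 5.4 kg.
Tool frame: the origin (TCP) lies on the centre line of the jaws, within the pads' length; the fingertips stand 17 mm ahead of it and the grasp point (between the pads) lies 2 mm behind it; z points along the fingers, y is the line along which they close (so a half turn about z gives the same grasp; the last joint's range is limited). The gripper opens to 85 mm and grips with 20 to 120 N. Pads are 22 mm wide; open, the fingers measure 114 mm over their backs; the gripper's body (76 mm by 85 mm) begins 54 mm behind the grasp point. The pads swing forward as they close: fully open they stand 13 mm farther back than shut.
Start: joints at [-88.585, 9.076, 91.501, -0, 79.423, -12.038], TCP at [133.75, -559.211, 248.299] pointing down, gripper open.
Joint ranges: [-166.64, 166.64], [-54.1, 131.32], [10.49, 154.53], [-73.88, 253.88], [9.74, 151.15], [-171.62, 171.62]. Speed limits (degrees/s): [147.25, 147.25, 180, 180, 180, 180].

### API

Orientations are given as [roll, pitch, yaw] about the fixed x, y, z axes, in that order (R = Rz(yaw) Ry(pitch) Rx(roll)).
In Python, from workcell import bot gives the robot as it stands.
- The arm moves only by the tool drive_tool, never from a script. Its argument "motion" is a list of rows, each an object of numbers: "dx", "dy", "dz": the shift along the tool's x, y, z in m; "spin": the turn about the tool's z in degrees; "jaw": the finger opening in m, from 0 to 0.0854. A call has 1 to 12 rows; each row is the pose to reach, as a shift and turn from the pose commanded when the call began, along the tool's axes at that moment; what a row does not reach only later rows make up. A row lasts 1/8 s, in which the tool goes at most 62.5 mm and 10.7 degrees, less where a joint would pass 70% of its speed; a pose out of reach is approached as far as the arm can. A call with a gripper value outside its range is refused whole. The fingers move at their own pace and stop on an object; the grip force is fixed at half the most. Time passes only in rows, so rows that repeat a pose let the fingers close. It gives the time, the measured TCP pose, the force, the opening and the grip force at its end, in the units of the state.
- bot.get_state(): the state, without advancing time (a new reading comes with each control period).
- bot.read_camera(name): name is "scene" or "top" or "wrist"; returns a dict with "color" (420x560x3 uint8, red, green, blue), "fx", "fy", "cx", "cy" (pixels), "k1" (the pictures are not rectified: a ray, as slopes to the right and down, at radius r is drawn at 1 + k1 r^2 times it, then the intrinsics apply), "extrinsics" (4x4, takes a point from camera to world coordinates). Camera axes: x right, y up, looking along -z (the intrinsics and any distortion apply to the point x, -y, -z); pixel columns grow to the right and rows downward; lengths in mm; the calibration is good to about 2 mm. A picture is of the moment at which its call begins. There is no depth.
- bot.sign_off(): hands the job in; it is judged then, once.
The state is a dict: "t": time; "qpos": joint angles; "joint_velocities": joint speeds; "effort": joint torques, N m; "position": TCP position; "tcp_rot": TCP orientation; "contact_force": force on the tool from outside, world axes, zero at the start; "wrist_torque": the same for the moment, N m; "opening": finger opening in mm; "grasp_force": force on a finger pad.
Only numpy, scipy, OpenCV 4.12 (cv2) and the standard library are available. Lean on these libraries where they do the work, as an engineer would, in place of code of your own. Each camera call takes 0.05 s, during which the arm holds its last target. There are 200 camera calls.

### The job

The cup tray is locked by a steel stay: lift the stay and throw it back past its balance point so that it rests open by itself, then pull the tray all the way out by its handle. Take the tall narrow cup out of the tray and set it down, upright and without dropping it, around the middle of the trivet. Leave the tray out, the stay thrown back, the two low cups standing in the tray, and the canister, skillet and pepper mill where they are.

Things in the scene. Friction and masses are not known exactly. Their poses are not given: they have to be found in the camera images.
- rack: Slim light-wood cup rack, fixed on the stone platform (whose top is 30 mm above the work surface): carcass 180 mm deep (x), 300 wide (y), 116 high, roof 12 thick, no back. Origin: centre of its underside, on the stone. Its x axis points from the front to the back (away from the robot, turned by its yaw of up to 0.2 rad), y to its left, z up. The front edge of the roof is at x = -90 mm.
- tray (a joint): Travel of the pull-out tray in m along the rack's -x (toward the robot): 0 shut, 0.155 fully out against its stop. Slides with 1.5 N of friction and stays where it is left. Its 300 mm wide, 12 mm thick front panel (outer face at rack x = -102 mm when shut) stands 22 mm above the roof, top at 138 mm above the rack's underside. The stay's lip blocks it after 5 mm of travel until the stay is lifted.
- tray_handle (a point): Middle of the tray's steel bar handle: a round bar of 10 mm diameter, 120 mm long along the rack's y, its axis 40 mm in front of the panel's outer face (a 35 mm clear gap) and 16 mm below the panel's top edge. Moves with the tray.
- tray_floor (a point): Point on the upper face of the tray's floor, in the middle of the row of cups (26 mm above the rack's underside). Moves with the tray. The floor is 262 mm wide; the inner face of the front panel is 78 mm in front of (toward -x of) this point. With the tray fully out the roof's front edge is 77 mm behind it.
- stay (a joint): Angle of the steel stay about its hinge on the rack's roof, in rad: 0 lying forward over the top of the tray's front panel (locked), 2.1 thrown fully back on its stop. The hinge axis is parallel to the rack's y; the stay swings up and back (away from the robot). It is 0.13 kg, nearly free, balances at about 1.1 rad: let go below that it drops shut, beyond it falls back open. Lift it without pulling the tray forward.
- stay_grip (a point): Grip point on the stay: centre line of its upright end block (18 mm wide along the rack's y, 16 mm along x, 50 mm tall when locked), 14 mm below the block's top and 55 mm in front of and 38 mm above the hinge axis when locked; the block's lower end hangs 13 mm below the panel's top, 5 mm in front of the panel. Turns with the stay.
- stay_hinge (a point): Middle of the stay's hinge axis, 7 mm above the roof and 30 mm behind the roof's front edge. Fixed to the rack.
- tall_cup_centre (a point): Centre, half-way up, of the tall narrow white porcelain cup: open round cup without handle, 66 mm high, 48 mm across the rim, wall 4 mm, narrower at the foot, 0.1 to 0.2 kg. It stands in one of the three places of the row in the tray (80 mm apart along the rack's y). Its z axis is the cup's own axis, up.
- tall_cup: The same tall cup; origin at the centre of its underside.
- low_cup_a: One of two low wide white porcelain cups in the row, 46 mm high, 58 mm across the rim; origin at the centre of its underside.
- low_cup_b: The other low cup, the same; origin at the centre of its underside.
- trivet_top (a point): Centre of the upper face of the round dark silicone trivet, 120 mm across and 8 mm thick, fixed on the platform to the left or the right of the rack's front.
- canister: Hard white plastic canister with a grey lid, 84 mm across, 130 mm high, on the other side from the trivet; origin at the centre of its underside. Bystander.
- skillet: Black steel skillet, 210 mm across, 40 mm high, with a straight handle reaching 250 mm from its centre; origin at the centre of its underside. Bystander.
- mill: Turned dark-wood pepper mill, 54 mm across, 162 mm high; origin at the centre of its underside. Bystander.

How it is judged:
By the outcome, as a careful person would: the job done as asked, in the order asked, and still so for the second after the job is handed in, with the robot touching nothing.
It also fails if it takes over 67 s, if anything falls off the work surface, if the arm or the gripper's body presses on something with over 40 N, if the wrist force passes 120 N, or if a joint passes its speed limit or range.

## Working session

There is one attempt and no reset: what is moved stays moved. The work goes in short steps, Python scripts to look and compute and a tool call to move; the robot and the scene stay as the last step left them, time stands still between calls to the robot, and variables do not carry over. Pictures are saved under pics/ and viewed, at most 10 in all, crops included, and the job is handed in when it is done.

Besides the shell and the picture viewer there is one more tool, called after "Emit:" as name(argument=value, ...) on one line, values as JSON. drive_tool: Moves the arm, as the interface text tells. Its arguments: {"type":"object","properties":{"motion":{"type":"array","items":{"type":"object","properties":{"dx":{"type":"number"},"dy":{"type":"number"},"dz":{"type":"number"},"spin":{"type":"number"},"jaw":{"type":"number"}}}}},"required":["motion"]}

```bash
mkdir -p pics; cat > h.py <<'E'
import numpy as np, cv2
from workcell import bot
def snap(n,f):
    c=bot.read_camera(n); cv2.imwrite('pics/'+f+'.png',cv2.cvtColor(c['color'],cv2.COLOR_RGB2BGR)); np.savez('pics/'+f+'.npz',**{k:c[k] for k in('fx','fy','cx','cy','k1','extrinsics')}); return c
def cal(f): return {k:v for k,v in np.load('pics/'+f+'.npz').items()}
def proj(c,P):
    E=np.array(c['extrinsics']); P=np.atleast_2d(P); q=(P-E[:3,3])@E[:3,:3]
    s=np.c_[q[:,0],-q[:,1]]/-q[:,2:3]; s=s*(1+c['k1']*(s**2).sum(1,keepdims=True))
    return s*[c['fx'],c['fy']]+[c['cx'],c['cy']]
def back(c,uv,z):
    E=np.array(c['extrinsics']); d=(np.array(uv,float)-[c['cx'],c['cy']])/[c['fx'],c['fy']]; s=d.copy()
    for _ in range(20): s=d/(1+c['k1']*(s@s))
    r=E[:3,:3]@np.array([s[0],-s[1],-1]); return E[:3,3]+r*(z-E[2,3])/r[2]
E
python3 - <<'E'
from h import *
a=snap('scene','s0');b=snap('top','t0')
for c in(a,b): print(np.round(c['extrinsics'],2).tolist(),c['fx'],c['k1'])
s=bot.get_state();print(s['t'],s['position'],s['tcp_rot'])
E
```

```text
[[0.65, -0.65, 0.4, 1036.59], [0.76, 0.55, -0.34, -361.0], [-0.0, 0.52, 0.85, 1091.93], [0.0, 0.0, 0.0, 1.0]] 413.83514360328115 -0.11358310734109964
[[0.01, 0.99, -0.13, 415.69], [-1.0, 0.01, -0.02, -8.89], [-0.02, 0.13, 0.99, 1425.17], [0.0, 0.0, 0.0, 1.0]] 470.159411221862 -0.05670468766536588
0.1 [ 133.73913201 -558.69238139  247.39130863] [-1.79900854e+02 -2.04024543e-02  1.34534960e+01]
```

View pics/t0.png

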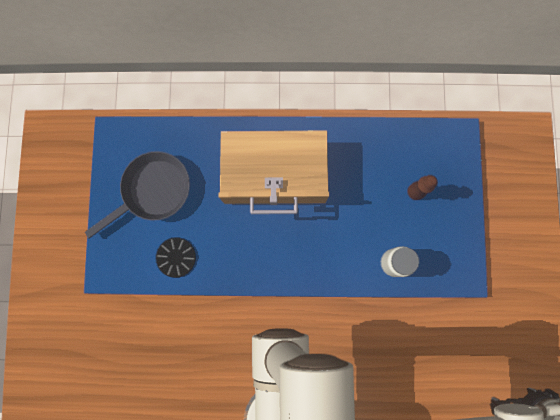

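View pics/s0.png

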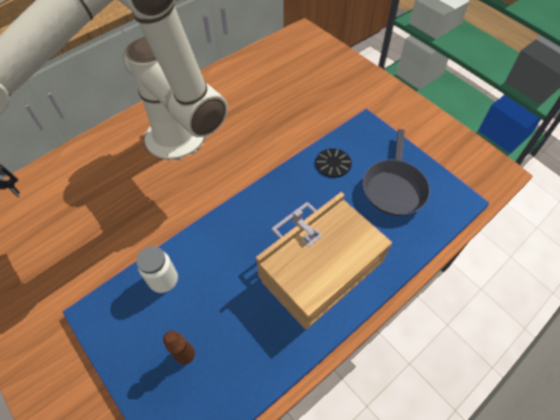

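The top view shows the rack roof from about (220,131) to (327,130), the panel along row 197, the handle at (250–297, 211), the stay block near (274,199) and the trivet at (177,257). The scene view agrees. I'll measure these points on an enlarged crop.

```bash
python3 - <<'E'
from h import *
c=cal('t0')
for n,uv,z in [('trivet',(177,257),38),('roofBL',(220.5,131),146),('roofBR',(327,130.5),146),('panL',(219,197),168),('panR',(328,196),168),('handL',(251,212),152),('handR',(297,212),152),('block',(274,200),205),('canlid',(404,262),160)]: print(n,np.round(back(c,uv,z),1))
i=cv2.imread('pics/t0.png')[120:225,205:345]; cv2.imwrite('pics/t0c.png',cv2.resize(i,None,fx=5.5,fy=5.5,interpolation=cv2.INTER_CUBIC))
E
```

```text
trivet [474.4 316.2  38. ]
roofBL [826.  181.4 146. ]
roofBR [ 829.  -119.1  146. ]
panL [633.  176.9 168. ]
panR [ 637.9 -119.1  168. ]
handL [594.7  90.2 152. ]
handR [595.7 -35.7 152. ]
block [619.6  26.1 205. ]
canlid [ 461.5 -323.2  160. ]
```

View pics/t0c.png

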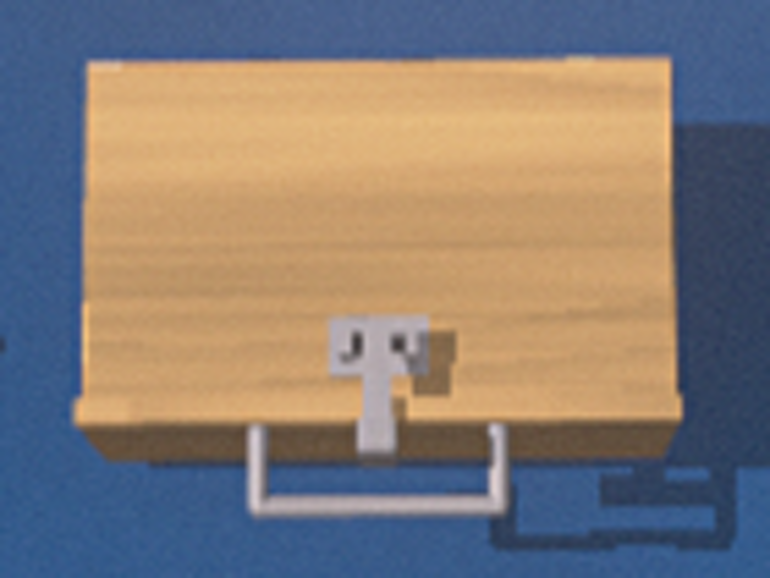

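```bash
cat >> h.py <<'E'
def R2(y): return np.array([[np.cos(y),-np.sin(y)],[np.sin(y),np.cos(y)]])
def rw(p,L): L=np.atleast_2d(L).astype(float); return np.c_[L[:,:2]@R2(p[2]).T+p[:2],L[:,2]+30]
E
python3 - <<'E'
from h import *
from scipy.optimize import least_squares
c=cal('t0')
L=np.array([[90,150,116],[90,-150,116],[-102,150,138],[-102,-150,138],[-142,0,122]])
U=np.array([[88,62],[670,57],[75,424],[682,420],[378,505]])/5.5+[205,120]
r=least_squares(lambda p:(proj(c,rw(p,L))-U).ravel(),[730,30,0.0])
print(r.x,np.round(r.fun.reshape(-1,2),2).tolist())
p=r.x;np.save('rack.npy',p)
for n,l in [('grip',(-115,0,161)),('hinge',(-60,0,123)),('handle',(-142,0,122))]: print(n,rw(p,l), (proj(c,rw(p,l))-[205,120])*5.5)
d=cal('s0');print(proj(d,rw(p,L)))
E
```

```text
[7.37187886e+02 2.95109266e+01 1.34865701e-02] [[-0.28, 0.02], [0.22, 0.06], [-0.08, -0.17], [0.0, -0.1], [0.13, 0.18]]
grip [[622.19834402  27.96001805 191.        ]] [[376.4416085  439.46671645]]
hinge [[677.19334219  28.70175692 153.        ]] [[378.38129143 343.75705058]]
handle [[595.20079946  27.5958917  152.        ]] [[378.71369001 505.99368304]]
[[390.45637133 241.32587103]
 [306.29684389 315.16704079]
 [339.46425987 191.24209341]
 [254.30604479 256.24616453]
 [288.75939367 215.66550063]]
```

The fit residuals are under 0.3 px, giving a rack yaw of 0.8° and the stay grip at (622, 28, 191). Next I'll move above the stay.

Emit:
drive_tool(motion=[{"dx": 0.3, "dy": -0.224, "dz": 0, "spin": 12.7, "jaw": 0.045}, {"dx": 0.3, "dy": -0.224, "dz": 0, "spin": 12.7, "jaw": 0.045}, {"dx": 0.3, "dy": -0.224, "dz": 0, "spin": 12.7, "jaw": 0.045}, {"dx": 0.3, "dy": -0.224, "dz": 0, "spin": 12.7, "jaw": 0.045}, {"dx": 0.611, "dy": -0.457, "dz": 0, "spin": 12.7, "jaw": 0.045}, {"dx": 0.611, "dy": -0.457, "dz": 0, "spin": 12.7, "jaw": 0.045}, {"dx": 0.611, "dy": -0.457, "dz": 0, "spin": 12.7, "jaw": 0.045}, {"dx": 0.611, "dy": -0.457, "dz": 0, "spin": 12.7, "jaw": 0.045}, {"dx": 0.611, "dy": -0.457, "dz": 0, "spin": 12.7, "jaw": 0.045}, {"dx": 0.611, "dy": -0.457, "dz": 0, "spin": 12.7, "jaw": 0.045}, {"dx": 0.611, "dy": -0.457, "dz": 0, "spin": 12.7, "jaw": 0.045}, {"dx": 0.611, "dy": -0.457, "dz": 0, "spin": 12.7, "jaw": 0.045}])

```text
t: 1.6
position: [614.2, 19.3, 247.8]
tcp_rot: [180.0, 0.0, 0.8]
contact_force: [-0.3, -1.0, -0.0]
opening: 45.2
grasp_force: 0.0
```

Emit:
drive_tool(motion=[{"dx": 0, "dy": 0, "dz": 0, "spin": 0, "jaw": 0.045}, {"dx": 0, "dy": 0, "dz": 0, "spin": 0, "jaw": 0.045}])

```text
t: 1.85
position: [612.9, 17.3, 247.6]
tcp_rot: [180.0, 0.1, 0.8]
contact_force: [0.1, 0.2, 0.7]
opening: 44.9
grasp_force: 0.0
```

```bash
python3 - <<'E'
from h import *
c=snap('wrist','w1'); print(np.round(c['extrinsics'],2).tolist())
print(proj(c,rw(np.load('rack.npy'),[[-115,0,175],[-142,60,122],[-142,-60,122],[-102,150,138],[-60,0,123]])))
E
```

```text
[[0.01, 0.95, 0.32, 694.3], [-1.0, 0.01, 0.0, 19.39], [0.0, -0.32, 0.95, 373.79], [0.0, 0.0, 0.0, 1.0]]
[[262.64866961 235.53997011]
 [193.034894   240.50274212]
 [339.90904192 240.42654995]
 [ 60.1824671  199.07755798]
 [264.87948341 137.25661936]]
```

View pics/w1.png

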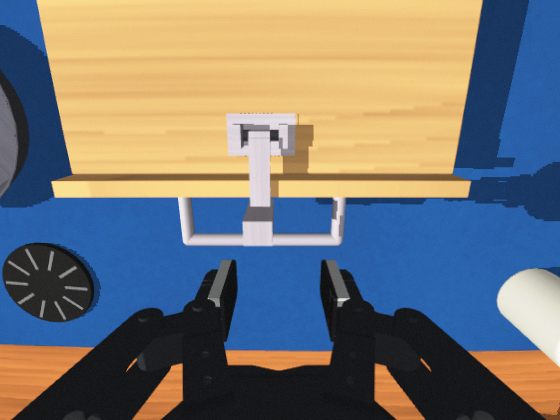

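The wrist view shows the block top at about (258,232), against a prediction of (263,235). That puts it about 11 mm left of the jaw centre and 9 mm ahead of it. Handle and panel agree to within 2 mm. I'll descend onto the block and close.

Emit:
drive_tool(motion=[{"dx": 0.0095, "dy": -0.012, "dz": 0, "spin": 0, "jaw": 0.045}, {"dx": 0.0095, "dy": -0.012, "dz": 0.02, "spin": 0, "jaw": 0.045}, {"dx": 0.0095, "dy": -0.012, "dz": 0.04, "spin": 0, "jaw": 0.045}, {"dx": 0.0095, "dy": -0.012, "dz": 0.0565, "spin": 0, "jaw": 0.045}, {"dx": 0.0095, "dy": -0.012, "dz": 0.0565, "spin": 0, "jaw": 0.045}, {"dx": 0.0095, "dy": -0.012, "dz": 0.0565, "spin": 0, "jaw": 0.045}])

```text
t: 2.65
position: [622.9, 29.4, 192.2]
tcp_rot: [180.0, -0.0, 0.7]
contact_force: [0.6, 0.5, -0.4]
opening: 44.9
grasp_force: 0.0
```

Emit:
drive_tool(motion=[{"jaw": 0.03}, {"jaw": 0.022}, {"jaw": 0.014}, {"jaw": 0.01}, {"jaw": 0.01}, {"jaw": 0.01}, {"jaw": 0.01}])

```text
invalid input
```

Emit:
drive_tool(motion=[{"dx": 0, "dy": 0, "dz": 0.002, "spin": 0, "jaw": 0.03}, {"dx": 0, "dy": 0, "dz": 0.002, "spin": 0, "jaw": 0.022}, {"dx": 0, "dy": 0, "dz": 0.002, "spin": 0, "jaw": 0.014}, {"dx": 0, "dy": 0, "dz": 0.002, "spin": 0, "jaw": 0.01}, {"dx": 0, "dy": 0, "dz": 0.002, "spin": 0, "jaw": 0.01}, {"dx": 0, "dy": 0, "dz": 0.002, "spin": 0, "jaw": 0.01}])

```text
t: 3.4
position: [622.9, 30.1, 190.4]
tcp_rot: [-180.0, -0.0, 0.8]
contact_force: [-1.3, 5.1, 6.1]
opening: 17.0
grasp_force: 59.3
```

Emit:
drive_tool(motion=[{"dx": 0.006, "dy": 0, "dz": -0.0072, "spin": 0, "jaw": 0.01}, {"dx": 0.013, "dy": 0, "dz": -0.0135, "spin": 0, "jaw": 0.01}, {"dx": 0.0207, "dy": 0, "dz": -0.0187, "spin": 0, "jaw": 0.01}, {"dx": 0.0292, "dy": 0, "dz": -0.0228, "spin": 0, "jaw": 0.01}, {"dx": 0.0292, "dy": 0, "dz": -0.0228, "spin": 0, "jaw": 0.01}])

```text
t: 4.03
position: [649.2, 30.5, 210.4]
tcp_rot: [-179.9, 0.5, 0.8]
contact_force: [-8.4, 4.8, 1.4]
opening: 16.7
grasp_force: 59.6
```

Emit:
drive_tool(motion=[{"dx": 0.0089, "dy": 0, "dz": -0.0029, "spin": 0, "jaw": 0.01}, {"dx": 0.0181, "dy": 0, "dz": -0.0045, "spin": 0, "jaw": 0.01}, {"dx": 0.0274, "dy": 0, "dz": -0.0049, "spin": 0, "jaw": 0.01}, {"dx": 0.0368, "dy": 0, "dz": -0.0039, "spin": 0, "jaw": 0.01}, {"dx": 0.0458, "dy": 0, "dz": -0.0016, "spin": 0, "jaw": 0.01}, {"dx": 0.0545, "dy": 0, "dz": 0.0019, "spin": 0, "jaw": 0.01}, {"dx": 0.0626, "dy": 0, "dz": 0.0066, "spin": 0, "jaw": 0.01}, {"dx": 0.0626, "dy": 0, "dz": 0.0066, "spin": 0, "jaw": 0.01}])

```text
t: 5.03
position: [714.6, 31.4, 206.9]
tcp_rot: [-179.9, 0.0, 0.8]
contact_force: [-2.4, 4.3, 6.7]
opening: 17.3
grasp_force: 62.4
```

Emit:
drive_tool(motion=[{"dx": 0, "dy": 0, "dz": 0, "spin": 0, "jaw": 0.045}, {"dx": 0, "dy": 0, "dz": 0, "spin": 0, "jaw": 0.045}, {"dx": 0, "dy": 0, "dz": 0, "spin": 0, "jaw": 0.045}, {"dx": 0, "dy": 0, "dz": 0, "spin": 0, "jaw": 0.045}, {"dx": 0, "dy": 0, "dz": -0.04, "spin": 0, "jaw": 0.045}, {"dx": -0.03, "dy": 0, "dz": -0.06, "spin": 0, "jaw": 0.035}, {"dx": -0.08, "dy": 0, "dz": -0.06, "spin": 0, "jaw": 0.035}, {"dx": -0.12, "dy": 0, "dz": -0.06, "spin": 0, "jaw": 0.035}, {"dx": -0.12, "dy": 0, "dz": -0.06, "spin": 0, "jaw": 0.035}])

```text
t: 6.15
position: [592.1, 29.4, 265.4]
tcp_rot: [-180.0, 0.1, 0.8]
contact_force: [0.9, 0.0, -0.8]
opening: 35.0
grasp_force: 0.0
```

```bash
python3 - <<'E'
from h import *
c=snap('wrist','w2'); print(bot.get_state()['qpos'],bot.get_state()['position'])
print(proj(c,rw(np.load('rack.npy'),[[-142,60,122],[-142,-60,122]])))
E
```

```text
[-8.81923500e+00  1.12817847e+01  8.69680776e+01 -4.39309608e-03
  8.17261567e+01  8.04358986e+01] [593.93941212  29.16153602 266.15596979]
[[211.09048284 209.70535205]
 [352.07336207 209.56912352]]
```

View pics/w2.png

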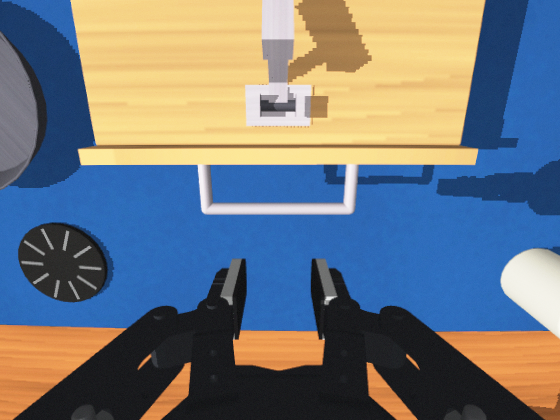

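The stay now rests back on the roof and the tray is still shut. The handle bar runs from (206,209) to (352,209), as predicted. Next I'll turn the tool 90° and descend over the bar.

Emit:
drive_tool(motion=[{"dx": 0.001, "dy": 0, "dz": 0, "spin": -10, "jaw": 0.035}, {"dx": 0.001, "dy": 0, "dz": 0, "spin": -20, "jaw": 0.035}, {"dx": 0.001, "dy": 0, "dz": 0, "spin": -30, "jaw": 0.035}, {"dx": 0.001, "dy": 0, "dz": 0, "spin": -40, "jaw": 0.035}, {"dx": 0.001, "dy": 0, "dz": 0, "spin": -50, "jaw": 0.035}, {"dx": 0.001, "dy": 0, "dz": 0, "spin": -60, "jaw": 0.035}, {"dx": 0.001, "dy": 0, "dz": 0, "spin": -70, "jaw": 0.035}, {"dx": 0.001, "dy": 0, "dz": 0.01, "spin": -80, "jaw": 0.035}, {"dx": 0.001, "dy": 0, "dz": 0.03, "spin": -90, "jaw": 0.035}, {"dx": 0.001, "dy": 0, "dz": 0.06, "spin": -90, "jaw": 0.032}, {"dx": 0.001, "dy": 0, "dz": 0.07, "spin": -90, "jaw": 0.032}, {"dx": 0.001, "dy": 0, "dz": 0.07, "spin": -90, "jaw": 0.032}])

```text
t: 7.7
position: [596.0, 29.1, 195.7]
tcp_rot: [-180.0, -0.0, 90.7]
contact_force: [0.3, 0.6, -0.2]
opening: 32.4
grasp_force: 0.0
```

Emit:
drive_tool(motion=[{"dx": 0, "dy": 0, "dz": 0.02, "spin": 0, "jaw": 0.032}, {"dx": 0, "dy": 0, "dz": 0.035, "spin": 0, "jaw": 0.032}, {"dx": 0, "dy": 0, "dz": 0.045, "spin": 0, "jaw": 0.032}, {"dx": 0, "dy": 0, "dz": 0.045, "spin": 0, "jaw": 0.032}, {"dx": 0, "dy": 0, "dz": 0.045, "spin": 0, "jaw": 0.02}, {"dx": 0, "dy": 0, "dz": 0.045, "spin": 0, "jaw": 0.01}, {"dx": 0, "dy": 0, "dz": 0.045, "spin": 0, "jaw": 0.004}, {"dx": 0, "dy": 0, "dz": 0.045, "spin": 0, "jaw": 0.004}, {"dx": 0, "dy": 0, "dz": 0.045, "spin": 0, "jaw": 0.004}])

```text
t: 8.82
position: [596.1, 29.1, 151.9]
tcp_rot: [179.9, 0.0, 90.8]
contact_force: [0.2, -0.7, 5.6]
opening: 7.9
grasp_force: 58.8
```

Emit:
drive_tool(motion=[{"dx": 0, "dy": -0.003, "dz": 0, "spin": 0, "jaw": 0.004}, {"dx": 0, "dy": -0.01, "dz": 0, "spin": 0, "jaw": 0.004}, {"dx": 0, "dy": -0.02, "dz": 0, "spin": 0, "jaw": 0.004}, {"dx": 0, "dy": -0.032, "dz": 0, "spin": 0, "jaw": 0.004}, {"dx": 0, "dy": -0.044, "dz": 0, "spin": 0, "jaw": 0.004}, {"dx": 0, "dy": -0.056, "dz": 0, "spin": 0, "jaw": 0.004}, {"dx": 0, "dy": -0.068, "dz": 0, "spin": 0, "jaw": 0.004}, {"dx": 0, "dy": -0.08, "dz": 0, "spin": 0, "jaw": 0.004}, {"dx": 0, "dy": -0.092, "dz": 0, "spin": 0, "jaw": 0.004}, {"dx": 0, "dy": -0.104, "dz": 0, "spin": 0, "jaw": 0.004}, {"dx": 0, "dy": -0.116, "dz": 0, "spin": 0, "jaw": 0.004}, {"dx": 0, "dy": -0.125, "dz": 0, "spin": 0, "jaw": 0.004}])

```text
t: 10.32
position: [470.8, 27.4, 151.9]
tcp_rot: [179.9, 0.0, 90.8]
contact_force: [1.5, 0.5, 6.8]
opening: 7.9
grasp_force: 59.2
```

Emit:
drive_tool(motion=[{"dx": 0, "dy": -0.008, "dz": 0, "spin": 0, "jaw": 0.004}, {"dx": 0, "dy": -0.015, "dz": 0, "spin": 0, "jaw": 0.004}, {"dx": 0, "dy": -0.022, "dz": 0, "spin": 0, "jaw": 0.004}, {"dx": 0, "dy": -0.027, "dz": 0, "spin": 0, "jaw": 0.004}, {"dx": 0, "dy": -0.03, "dz": 0, "spin": 0, "jaw": 0.004}, {"dx": 0, "dy": -0.032, "dz": 0, "spin": 0, "jaw": 0.004}, {"dx": 0, "dy": -0.032, "dz": 0, "spin": 0, "jaw": 0.004}, {"dx": 0, "dy": -0.032, "dz": 0, "spin": 0, "jaw": 0.004}])

```text
t: 11.32
position: [442.7, 26.9, 152.0]
tcp_rot: [179.3, 0.0, 90.7]
contact_force: [18.8, 1.5, -7.7]
opening: 8.1
grasp_force: 58.5
```

Emit:
drive_tool(motion=[{"dx": 0, "dy": -0.0005, "dz": 0, "spin": 0, "jaw": 0.02}, {"dx": 0, "dy": 0.001, "dz": 0, "spin": 0, "jaw": 0.03}, {"dx": 0, "dy": 0.001, "dz": 0, "spin": 0, "jaw": 0.03}, {"dx": 0, "dy": 0.001, "dz": 0, "spin": 0, "jaw": 0.03}, {"dx": 0, "dy": 0.001, "dz": -0.03, "spin": 0, "jaw": 0.03}, {"dx": 0, "dy": 0.001, "dz": -0.06, "spin": 0, "jaw": 0.03}, {"dx": 0, "dy": 0.03, "dz": -0.11, "spin": 0, "jaw": 0.07}, {"dx": 0, "dy": 0.08, "dz": -0.13, "spin": 0, "jaw": 0.07}, {"dx": 0, "dy": 0.13, "dz": -0.13, "spin": 0, "jaw": 0.07}, {"dx": 0, "dy": 0.13, "dz": -0.13, "spin": 0, "jaw": 0.07}, {"dx": 0, "dy": 0.13, "dz": -0.13, "spin": 0, "jaw": 0.07}])

```text
t: 12.7
position: [567.8, 28.9, 280.4]
tcp_rot: [-179.9, -0.0, 90.8]
contact_force: [0.9, 0.3, -0.1]
opening: 69.7
grasp_force: 0.0
```

```bash
python3 - <<'E'
from h import *
c=snap('wrist','w3');t=snap('top','t3'); print(bot.get_state()['position'])
p=np.load('rack.npy')
P=rw(p,[[-297,0,122],[-257,150,138],[-257,-150,138]]+[[-167,y,z] for y in(80,0,-80) for z in(72,92)])
print(proj(c,P).round(1).tolist());print(proj(t,P).round(1).tolist())
print(P.round(1).tolist())
E
```

```text
[567.61556184  28.90541692 281.2890349 ]
[[139.7, 211.9], [155.7, 17.4], [194.2, 355.6], [282.1, 118.5], [282.3, 118.8], [281.8, 197.0], [282.0, 202.4], [281.6, 264.0], [281.8, 272.9]]
[[274.0, 269.0], [217.8, 254.0], [330.0, 253.5], [246.2, 223.3], [245.6, 222.5], [274.3, 223.2], [274.2, 222.4], [302.6, 223.1], [302.8, 222.2]]
[[440.2, 25.5, 152.0], [478.2, 176.0, 168.0], [482.2, -123.9, 168.0], [569.1, 107.3, 102.0], [569.1, 107.3, 122.0], [570.2, 27.3, 102.0], [570.2, 27.3, 122.0], [571.3, -52.7, 102.0], [571.3, -52.7, 122.0]]
```

View pics/w3.png

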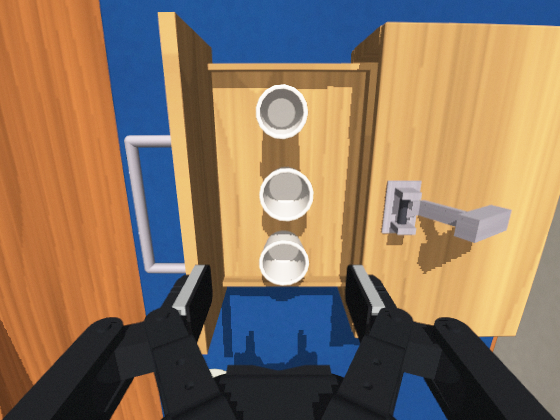

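View pics/t3.png

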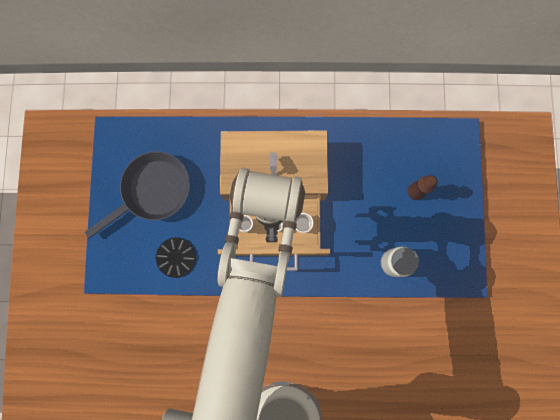

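```bash
python3 - <<'E'
from h import *
c=cal('w3');p=np.load('rack.npy')
for y in(80,0,-80):
  for n,z,r in(('low',72,29),('tall',92,24)):
    q=proj(c,rw(p,[[-167+r,y,z],[-167-r,y,z],[-167,y+r,z],[-167,y-r,z]])); print(y,n,'width',round(q[0,0]-q[1,0],1),'rows',q[2:,1].round(1),'cols',q[:2,0].round(1))
for u in [(282,111),(284.5,194),(284,263)]: print(back(c,u,102).round(1),back(c,u,122).round(1))
i=cv2.imread('pics/w3.png')[70:300,200:380]; cv2.imwrite('pics/w3c.png',cv2.resize(i,None,fx=2.6,fy=2.6,interpolation=cv2.INTER_CUBIC))
E
```

```text
80 low width 59.1 rows [ 86.7 148.4] cols [311.6 252.5]
80 tall width 52.3 rows [ 90.8 145.4] cols [308.4 256.1]
0 low width 54.4 rows [170.  222.6] cols [309.  254.6]
0 tall width 47.9 rows [178.8 224.8] cols [306. 258.]
-80 low width 50.3 rows [241.  285.9] cols [306.8 256.4]
-80 tall width 44.1 rows [253.  291.9] cols [303.8 259.7]
[569.  114.2 102. ] [568.8 114.1 122. ]
[573.   30.6 102. ] [572.5  36.  122. ]
[574.  -51.3 102. ] [573.5 -40.6 122. ]
```

View pics/w3c.png

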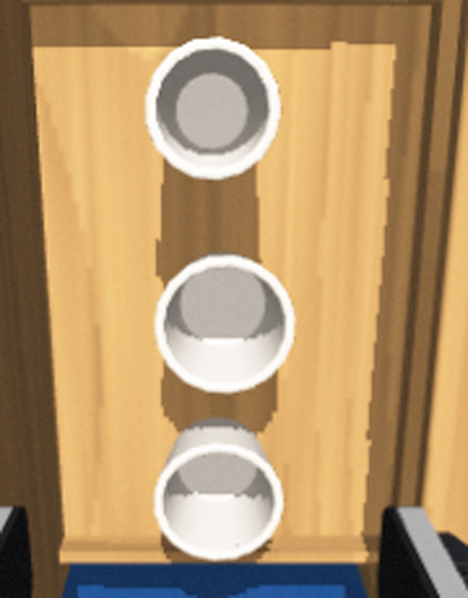

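The widths show the tall cup is the left one: its rim measures 51 px, where 52 is expected for tall and 59 for low. Its centre is near (569, 113). The other two match low cups, and the tray is out to its stop. Next I'll go over the cup and down.

Emit:
drive_tool(motion=[{"dx": 0.04, "dy": 0.002, "dz": 0, "spin": 0, "jaw": 0.07}, {"dx": 0.083, "dy": 0.003, "dz": 0.01, "spin": 0, "jaw": 0.07}, {"dx": 0.083, "dy": 0.003, "dz": 0.05, "spin": 0, "jaw": 0.07}, {"dx": 0.083, "dy": 0.003, "dz": 0.09, "spin": 0, "jaw": 0.07}, {"dx": 0.083, "dy": 0.003, "dz": 0.12, "spin": 0, "jaw": 0.07}, {"dx": 0.083, "dy": 0.003, "dz": 0.145, "spin": 0, "jaw": 0.07}, {"dx": 0.083, "dy": 0.003, "dz": 0.165, "spin": 0, "jaw": 0.07}, {"dx": 0.083, "dy": 0.003, "dz": 0.18, "spin": 0, "jaw": 0.07}, {"dx": 0.083, "dy": 0.003, "dz": 0.182, "spin": 0, "jaw": 0.07}, {"dx": 0.083, "dy": 0.003, "dz": 0.182, "spin": 0, "jaw": 0.07}])

```text
t: 14.05
position: [570.8, 111.8, 99.9]
tcp_rot: [179.9, 0.0, 90.8]
contact_force: [0.1, 0.2, 0.4]
opening: 69.9
grasp_force: 0.0
```

Emit:
drive_tool(motion=[{"dx": 0, "dy": 0, "dz": 0, "spin": 0, "jaw": 0.06}, {"dx": 0, "dy": 0, "dz": 0, "spin": 0, "jaw": 0.054}, {"dx": 0, "dy": 0, "dz": 0, "spin": 0, "jaw": 0.05}, {"dx": 0, "dy": 0, "dz": 0, "spin": 0, "jaw": 0.045}, {"dx": 0, "dy": 0, "dz": 0, "spin": 0, "jaw": 0.035}, {"dx": 0, "dy": 0, "dz": 0, "spin": 0, "jaw": 0.035}, {"dx": 0, "dy": 0, "dz": 0, "spin": 0, "jaw": 0.035}])

```text
t: 14.92
position: [570.7, 111.9, 99.4]
tcp_rot: [180.0, 0.0, 90.8]
contact_force: [-1.2, -0.4, 5.7]
opening: 45.3
grasp_force: 60.6
```

Emit:
drive_tool(motion=[{"dx": 0, "dy": 0, "dz": -0.008, "spin": 0, "jaw": 0.035}, {"dx": 0, "dy": 0, "dz": -0.025, "spin": 0, "jaw": 0.035}, {"dx": 0, "dy": 0, "dz": -0.05, "spin": 0, "jaw": 0.035}, {"dx": 0, "dy": 0, "dz": -0.08, "spin": 0, "jaw": 0.035}, {"dx": 0, "dy": 0, "dz": -0.11, "spin": 0, "jaw": 0.035}, {"dx": 0, "dy": 0, "dz": -0.13, "spin": 0, "jaw": 0.035}, {"dx": 0, "dy": 0, "dz": -0.14, "spin": 0, "jaw": 0.035}, {"dx": 0, "dy": 0, "dz": -0.14, "spin": 0, "jaw": 0.035}])

```text
t: 15.92
position: [570.7, 111.9, 239.8]
tcp_rot: [179.9, 0.0, 90.8]
contact_force: [0.3, -0.2, -2.1]
opening: 45.1
grasp_force: 61.3
```

```bash
python3 - <<'E'
from h import *
print(back(cal('w1'),(47.5,282),38),back(cal('w2'),(63,262),38))
E
```

```text
[479.89250188 322.0980788   38.        ] [479.53170076 321.02470989  38.        ]
```

Emit:
drive_tool(motion=[{"dx": 0.01, "dy": -0.004, "dz": 0, "spin": 0, "jaw": 0.035}, {"dx": 0.03, "dy": -0.013, "dz": 0, "spin": 0, "jaw": 0.035}, {"dx": 0.055, "dy": -0.024, "dz": 0, "spin": 0, "jaw": 0.035}, {"dx": 0.08, "dy": -0.035, "dz": 0, "spin": 0, "jaw": 0.035}, {"dx": 0.105, "dy": -0.046, "dz": 0, "spin": 0, "jaw": 0.035}, {"dx": 0.13, "dy": -0.057, "dz": 0, "spin": 0, "jaw": 0.035}, {"dx": 0.155, "dy": -0.068, "dz": 0, "spin": 0, "jaw": 0.035}, {"dx": 0.18, "dy": -0.078, "dz": 0, "spin": 0, "jaw": 0.035}, {"dx": 0.198, "dy": -0.086, "dz": 0, "spin": 0, "jaw": 0.035}, {"dx": 0.208, "dy": -0.091, "dz": 0.01, "spin": 0, "jaw": 0.035}, {"dx": 0.208, "dy": -0.091, "dz": 0.03, "spin": 0, "jaw": 0.035}, {"dx": 0.208, "dy": -0.091, "dz": 0.05, "spin": 0, "jaw": 0.035}])

```text
t: 17.42
position: [476.2, 318.6, 187.6]
tcp_rot: [-180.0, 0.0, 90.8]
contact_force: [0.3, 0.8, -1.8]
opening: 45.0
grasp_force: 61.3
```

Emit:
drive_tool(motion=[{"dx": 0, "dy": 0, "dz": 0.025, "spin": 0, "jaw": 0.035}, {"dx": 0, "dy": 0, "dz": 0.05, "spin": 0, "jaw": 0.035}, {"dx": 0, "dy": 0, "dz": 0.07, "spin": 0, "jaw": 0.035}, {"dx": 0, "dy": 0, "dz": 0.085, "spin": 0, "jaw": 0.035}, {"dx": 0, "dy": 0, "dz": 0.095, "spin": 0, "jaw": 0.035}, {"dx": 0, "dy": 0, "dz": 0.1, "spin": 0, "jaw": 0.035}, {"dx": 0, "dy": 0, "dz": 0.1, "spin": 0, "jaw": 0.035}, {"dx": 0, "dy": 0, "dz": 0.1, "spin": 0, "jaw": 0.035}])

```text
t: 18.42
position: [477.2, 318.9, 89.7]
tcp_rot: [179.9, -0.0, 90.8]
contact_force: [0.2, 0.6, -1.0]
opening: 45.0
grasp_force: 61.3
```

Emit:
drive_tool(motion=[{"dx": 0, "dy": 0, "dz": 0.003, "spin": 0, "jaw": 0.035}, {"dx": 0, "dy": 0, "dz": 0.005, "spin": 0, "jaw": 0.035}, {"dx": 0, "dy": 0, "dz": 0.007, "spin": 0, "jaw": 0.035}, {"dx": 0, "dy": 0, "dz": 0.008, "spin": 0, "jaw": 0.035}, {"dx": 0, "dy": 0, "dz": 0.008, "spin": 0, "jaw": 0.035}])

```text
t: 19.05
position: [476.7, 318.8, 81.5]
tcp_rot: [-180.0, -0.0, 90.8]
contact_force: [-3.0, -0.4, 5.0]
opening: 45.2
grasp_force: 61.5
```

Contact is at the expected height, so I'll release slowly and rise.

Emit:
drive_tool(motion=[{"dx": 0, "dy": 0, "dz": 0, "spin": 0, "jaw": 0.048}, {"dx": 0, "dy": 0, "dz": 0, "spin": 0, "jaw": 0.054}, {"dx": 0, "dy": 0, "dz": 0, "spin": 0, "jaw": 0.062}, {"dx": 0, "dy": 0, "dz": 0, "spin": 0, "jaw": 0.07}, {"dx": 0, "dy": 0, "dz": 0, "spin": 0, "jaw": 0.07}, {"dx": 0, "dy": 0, "dz": -0.02, "spin": 0, "jaw": 0.07}, {"dx": 0, "dy": 0, "dz": -0.05, "spin": 0, "jaw": 0.07}, {"dx": 0, "dy": 0, "dz": -0.1, "spin": 0, "jaw": 0.07}, {"dx": -0.03, "dy": 0, "dz": -0.16, "spin": 0, "jaw": 0.07}, {"dx": -0.08, "dy": -0.04, "dz": -0.17, "spin": 0, "jaw": 0.07}, {"dx": -0.12, "dy": -0.08, "dz": -0.17, "spin": 0, "jaw": 0.07}, {"dx": -0.12, "dy": -0.08, "dz": -0.17, "spin": 0, "jaw": 0.07}])

```text
t: 20.55
position: [395.2, 195.8, 250.0]
tcp_rot: [-179.9, 0.0, 90.6]
contact_force: [0.3, 0.4, 0.8]
opening: 70.0
grasp_force: 0.0
```

```bash
python3 - <<'E'
from h import *
c=snap('scene','s4');t=snap('top','t4')
a=cv2.imread('pics/s4.png')[100:360,130:450];b=cv2.imread('pics/t4.png')[110:310,80:490]
a=cv2.resize(a,(390,317));b=cv2.resize(b,(410,200))
o=np.zeros((317,800,3),np.uint8);o[:,:390]=a;o[:200,390:]=b;cv2.imwrite('pics/f4.png',o)
P=[[440.2,25.5,152],[477,319,104]]
print(proj(c,P),proj(t,P),bot.get_state()['t'])
E
```

```text
[[252.45299954 180.79744054]
 [334.2857401  148.53060636]] [[273.96409092 268.97766765]
 [170.67619116 255.0216201 ]] 20.65
```

View pics/f4.png

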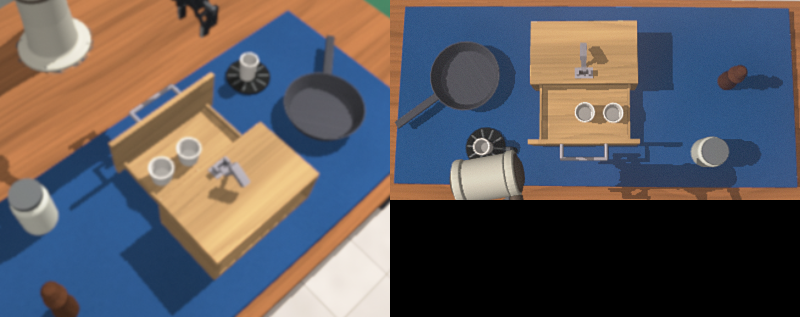

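The views show the cup upright on the trivet, the stay back, both low cups standing in the tray and the bystanders in place. I'll run one numeric check of tray travel before handing in.

```bash
python3 - <<'E'
from h import *
for f,r in(('t0',(205,218)),('t4',(262,275))):
    g=cv2.imread(f'pics/{f}.png').astype(float)[r[0]:r[1],260:290,2].mean(1); w=np.clip(g-g.min()-.3*np.ptp(g),0,None)
    row=(w*np.arange(*r)).sum()/w.sum(); print(f,row,back(cal(f),(274,row),152)[0], g.round())
E
```

```text
t0 211.3107305693988 597.1052205986516 [ 61.  62.  60.  55.  65. 148. 183. 175. 119.  68.  56.  58.  58.]
t4 268.3097900725917 441.99192173916026 [ 61.  61.  60.  58.  64. 118. 149. 144.  98.  64.  57.  59.  60.]
```

Measured travel is 155.1 mm, so the tray is fully out.

```bash
python3 -c "
from workcell import bot
print(bot.sign_off())"
```

```text
the job is handed in; nothing more can be done
None
```

I handed the job in at about 20.7 s of the 67 s allowed: the stay rests thrown back, the tray is fully out (155 mm measured), and the tall cup stands upright around the middle of the trivet, with the low cups and bystanders in place in the last pictures.

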